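Hob off, pan lid up and held level

TASK

The pan on the portable hob has finished cooking: first turn the hob's rotary switch anticlockwise all the way to off, then lift the lid off the pan by its handle and hold it level and still in the air, directly above the pan and at least 8 cm clear of its rim, so that the drips fall back in. Keep it there for a good two seconds and finish while still holding it up; do not put it down. Keep the lid level on the way up, leave the pan where it stands on the hob and leave the jars and the shaker around it alone.

Things in the scene. Friction and masses are not known exactly. Their poses are not given: they have to be found in the camera images.
- hob: Flat steel portable hob, fixed, 220 (x) x 400 (y) x 40 mm high. Origin: centre of its underside; x to its back, y to its left end, z up. On top, 85 mm to +y of the origin, a round dark plate (188 mm across, surface 46 mm above the worktop) carries the pan; 135 mm to -y stands the rotary switch. A black dot behind the switch marks off, growing ticks to the right of it mark on.
- switch (a joint): Angle of the rotary switch, rad: 0 = off (stop; its pointed end points at the dot, along the hob's +x), growing clockwise seen from above to 1.3 = full on (stop). Friction (about 0.08 N m) keeps it where it is left; no spring. It counts as off below 0.12. It starts between 0.8 and 1.3.
- switch_grip (a point): Point on the switch's upright axis, 70 mm above the worktop, where to grip it. The switch is a black upright bar, 14 mm wide, 57 mm long, from 46 to 78 mm above the worktop, on a round skirt 60 mm across; one end is pointed, with a white line on top. The point turns with it: x runs along the bar to the pointed end, z is up.
- pan: Grey metal saucepan, loose, about 1.1 kg, standing on the hob's plate: bowl 189 mm across and 97 mm high, handle 180 mm long pointing to the hob's left. Origin: on the underside level, below the point where handle and bowl meet; x across, y from the handle to the bowl (the bowl's axis is 85 mm to +y), z up.
- pan_mouth (a point): Centre of the pan's mouth, level with its rim (97 mm above its underside, about 143 mm above the worktop).
- lid: Round steel pan lid, loose, 196 mm across, about 0.2 to 0.45 kg, balanced about its centre, lying on the pan's rim. Origin: centre of its flange's underside (level with the rim when it lies on it); a round lip 124 mm across reaches 6 mm down into the pan. Top of the dome 15 mm above the origin; z up.
- lid_handle (a point): Centre of the lid's handle, 46 mm above the lid's origin on its axis: a black bar 86 mm long (along this point's x), 16 mm wide (along y), 14 mm high, on two thin posts 32 mm either side of the centre. From the bar's centre down to the dome: 31 mm.
- salt_shaker: White salt shaker with a grey top, 44 mm across, 90 mm high; bystander left of the hob. Origin: centre of its underside.
- honey_jar: Honey jar with a green lid, about 66 mm across, 84 mm high; bystander left of the hob. Origin: centre of its underside.
- spice_jar: Spice jar with a green cap, 46 mm across, 106 mm high; bystander right of the hob. Origin: centre of its underside.
- mustard_jar: Mustard jar with a red lid, 66 mm across, 100 mm high; bystander right of the hob. Origin: centre of its underside.
Not all that is in view belongs to the job. Leave any turquoise look-alike of the lid alone.

How it is judged:
On the way, in this order (a step that is already met when the one before it is completed fails the run):
1. the switch is turned to off while the lid still lies on the pan (value of joint switch below 0.12 rad and z of lid in the frame of pan_mouth below 0.015 m), for 0.2 s.
2. the lid is held in the fingers above the pan, at least 5 cm over its rim, level and still, for 1.5 s (value of joint switch below 0.12 rad and z of lid in the frame of pan_mouth above 0.05 m and horizontal distance between lid and pan_mouth below 0.06 m and angle between lid's own z axis and vertical below 0.12 rad and linear speed of lid below 0.02 m/s and angular speed of lid below 0.15 rad/s and contact force between lid and the fingers above 1 N and contact force between lid and pan below 0.1 N and contact force between lid and hob below 0.1 N), for 1.5 s.
At the end, for the whole second after the job is handed in: Switch off (under 0.12 rad); fingers alone hold the lid (over 1 N), 50 mm or more above the pan rim, within 60 mm of the pan axis, tilt under 0.12 rad, slower than 20 mm/s and 0.15 rad/s; pan and four bystanders within 30 mm of their starts (all of step 2 and distance of each of pan, salt_shaker, honey_jar, spice_jar, mustard_jar from where it was at the start of the episode below 0.03 m); the arm keeps its last pose, push and grip.
It fails at once if the lid is lifted before the switch is off (not (value of joint switch below 0.12 rad) and z of lid in the frame of pan_mouth above 0.02 m).
It fails at once if the lid is tilted more than 0.3 rad (angle between lid's own z axis and vertical above 0.3 rad).
It fails at once if the pan is shoved more than 30 mm (distance of pan from where it was at the start of the episode above 0.03 m).
It fails at once if a bystander is moved more than 30 mm (distance of any of salt_shaker, honey_jar, spice_jar, mustard_jar from where it was at the start of the episode above 0.03 m).
It also fails if it takes over 51 s, if anything falls off the work surface, if the arm or the gripper's body presses on something with over 40 N, if the wrist force passes 120 N, or if a joint passes its speed limit or range.

ROBOT

A 7-joint arm with a two-finger parallel gripper is mounted at the origin on a cart in front of the work surface, level with it; the furniture and walls round the work are solid. World frame = base frame: x ahead of the robot, y to its left, z up, the work surface at z = 0. Lengths are in m, angles in rad, forces in N, time in s.
With the tool pointing down it reaches from about 0.425 to 0.825 m from the base axis. Payload 3.6 kg.
Tool frame: the origin (TCP) lies at the centre of the arm's flange, where the gripper is bolted on; the fingertips stand 173 mm ahead of it and the grasp point (between the pads) lies 155 mm ahead of it; z points along the fingers, y is the line along which they close (so a half turn about z gives the same grasp; the last joint's range is limited). The gripper opens to 85 mm and grips with 20 to 120 N. Pads are 22 mm wide; open, the fingers measure 114 mm over their backs; the gripper's body (76 mm by 85 mm) begins 54 mm behind the grasp point. The pads swing forward as they close: fully open they stand 13 mm farther back than shut.
Start: joints at [-1.226, 0.615, -0.013, 1.423, 0.008, 1.103, -0.04], TCP at [0.236, 0.606, 0.405] pointing down, gripper open.
Joint ranges: [-3.12, 3.12], [-0.3, 2.06], [-1.34, 1.32], [0.26, 2.42], [-1.36, 4.5], [0.01, 1.98], [-2.84, 2.84]. Speed limits (rad/s): [2.79, 2.79, 3.14, 3.14, 3.14, 3.14, 3.14].

INTERFACE

Orientations are given as a 3x3 rotation matrix whose columns are the frame's x, y, z axes.
In Python, from rig import ctrl gives the robot as it stands.
- The arm moves only by the tool send_rows, never from a script. Its argument "targets" is one flat list of numbers, 6 for each row, row after row: the shift along the tool's x, y, z as a fraction of full scale, then the turn, a rotation vector about the tool's x, y, z as a fraction of full scale. A call has 1 to 20 rows; each row is the pose to reach, as a shift and turn from the pose commanded when the call began, along the tool's axes at that moment; what a row does not reach only later rows make up. Full scale, the value 1, is 0.2 m for a shift and 45 degrees for a turn. A row lasts 1/10 s, in which the tool goes at most 50 mm and 8.59 degrees, less where a joint would pass 70% of its speed; a pose out of reach is approached as far as the arm can. A call with a number of a shift or a turn outside -1 to 1 is refused whole. A call with a gripper value outside its range is refused whole. "grip" is the opening, from -1 (shut) to 1 (fully open), set as the call begins (left out, the last holds). The fingers move at their own pace and stop on an object; the grip force is fixed at half the most. Time passes only in rows, so rows that repeat a pose let the fingers close. It gives the time, the measured TCP pose, the force, the opening and the grip force at its end, in the units of the state.
- ctrl.sense(): the state, without advancing time (a new reading comes with each control period).
- ctrl.snapshot(name): name is "side" or "top"; returns the picture (384x512x3 uint8, red, green, blue); there is no depth.
- ctrl.camera_params(name): a dict with "fx", "fy", "cx", "cy" (pixels), "extrinsics" (4x4, takes a point from world to camera coordinates). Camera axes: x right, y down, z forward; pixel columns grow to the right and rows downward; lengths in m; the calibration is good to about 2 mm. A picture is of the moment at which its call begins. camera_params takes no time and is no camera call.
- ctrl.close_job(): hands the job in; it is judged then, once.
The state is a dict: "t": time; "joints": joint angles; "qd": joint speeds; "effort": joint torques, N m; "tool_pos": TCP position; "tcp_rot": TCP orientation; "force": force on the tool from outside, world axes, zero at the start; "moment": the same for the moment, N m; "gripper_width": finger opening in m; "finger_force": force on a finger pad.
Only numpy, scipy, OpenCV 4.12 (cv2) and the standard library are available. Lean on these libraries where they do the work, as an engineer would, in place of code of your own. Each camera call takes 0.05 s, during which the arm holds its last target. There are 200 camera calls.

## Working session

There is one attempt and no reset: what is moved stays moved. The work goes in short steps, Python scripts to look and compute and a tool call to move; the robot and the scene stay as the last step left them, time stands still between calls to the robot, and variables do not carry over. Pictures are saved under pics/ and viewed, at most 10 in all, crops included, and the job is handed in when it is done.

Besides the shell and the picture viewer there is one more tool, called after "Emit:" by a JSON object that holds its "api" and its "payload". send_rows: Moves the arm, as the interface text tells. Its arguments: {"type":"object","properties":{"targets":{"type":"array"},"grip":{"type":"number"}},"required":["targets"]}

```bash
mkdir -p pics; python3 - <<'E'
from rig import ctrl
import cv2,numpy as np
for n in("top","side"):
    cv2.imwrite(f"pics/{n}0.png",cv2.cvtColor(ctrl.snapshot(n),cv2.COLOR_RGB2BGR))
    p=ctrl.camera_params(n);print(p)
s=ctrl.sense();print(s["t"],s["tool_pos"],s["tcp_rot"],s["gripper_width"])
E
```

```text
{'fx': 420.48811398651446, 'fy': 420.48811398651446, 'cx': 258.1158502603029, 'cy': 191.83363312157485, 'extrinsics': array([[ 0.02960921, -0.99952933,  0.00802537,  0.03099091],
       [-0.99282931, -0.03033911, -0.11562651,  0.60220883],
       [ 0.11581557, -0.00454421, -0.99326034,  1.35056486],
       [ 0.        ,  0.        ,  0.        ,  1.        ]])}
{'fx': 476.3808925747246, 'fy': 476.3808925747246, 'cx': 251.00271803975835, 'cy': 196.1516871330003, 'extrinsics': array([[-0.5174588 ,  0.85562196, -0.01214284,  0.26181059],
       [ 0.61117224,  0.35961525, -0.70508536, -0.26739396],
       [-0.59891977, -0.37227399, -0.70901847,  1.72479901],
       [ 0.        ,  0.        ,  0.        ,  1.        ]])}
0.1 [0.23541272 0.60556779 0.40363288] [[-9.32064951e-01  3.62290197e-01 -8.60209780e-04]
 [ 3.62291218e-01  9.32062383e-01 -2.18822447e-03]
 [ 8.99690446e-06 -2.35121378e-03 -9.99997236e-01]] 0.085042597026181
```

View pics/top0.png

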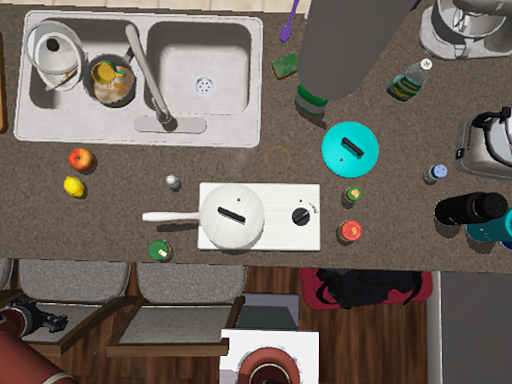

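View pics/side0.png

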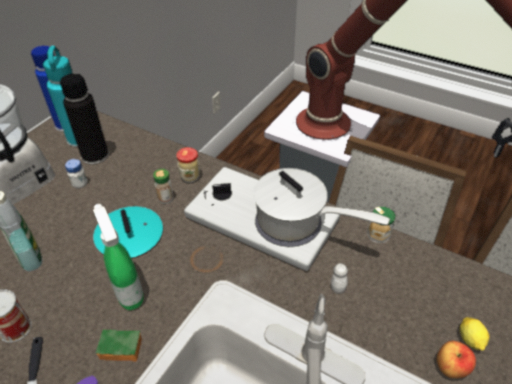

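The top picture shows the hob at about (200–320, 183–250), the switch at about (300, 216) and the lid handle at about (231, 215). In the side picture the switch is at (221, 191) and the handle at (291, 184). I'll enlarge both.

```bash
python3 - <<'E'
import cv2,numpy as np
a=cv2.imread("pics/top0.png")[175:260,190:330]; b=cv2.imread("pics/side0.png")[155:265,180:340]
cv2.imwrite("pics/tc.png",cv2.resize(a,None,fx=5,fy=5,interpolation=cv2.INTER_CUBIC))
cv2.imwrite("pics/sc.png",cv2.resize(b,None,fx=5,fy=5,interpolation=cv2.INTER_CUBIC))
E
```

```text
(no output)
```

View pics/tc.png

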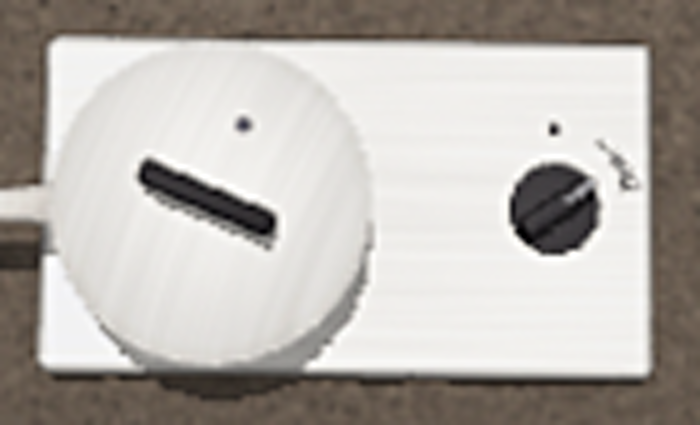

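View pics/sc.png

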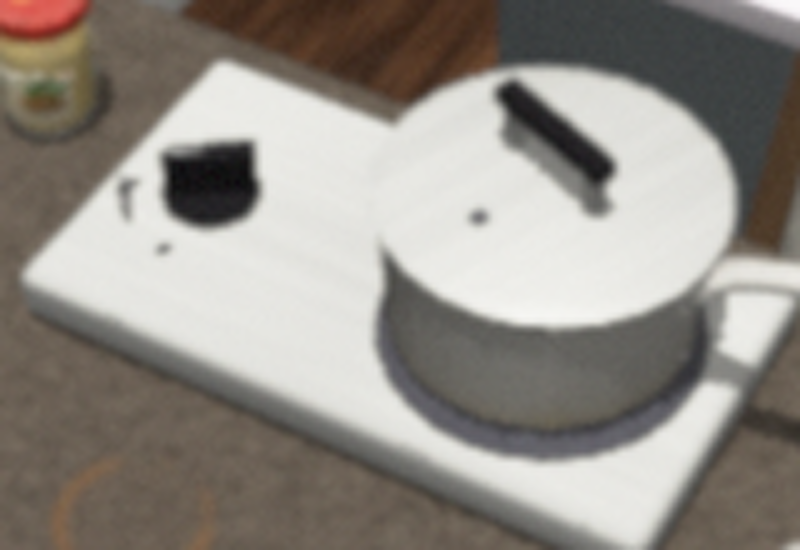

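The top crop shows hob corners at (50,38), (648,44), (651,376) and (40,370). The switch skirt centre is (555,208), with its pointed end at (590,182), blunt end at (523,232) and dot at (554,129). The handle bar runs from (143,170) to (274,222). In the side crop the handle runs from (508,90) to (606,168), and the switch bar's top from (163,153) to (252,147).

```bash
cat > h.py <<'E'
import numpy as np
from rig import ctrl
def ray(n,u,v,z):
    p=ctrl.camera_params(n);E=p["extrinsics"];R=E[:3,:3];c=-R.T@E[:3,3]
    d=R.T@np.array([(u-p["cx"])/p["fx"],(v-p["cy"])/p["fy"],1]);return c+d*(z-c[2])/d[2]
def crop(n,u,v,z):
    o=(190,175) if n=="top" else (180,155)
    return ray(n,(u+.5)/5-.5+o[0],(v+.5)/5-.5+o[1],z)
E
python3 - <<'E'
from h import *
np.set_printoptions(precision=4,suppress=True)
C=[crop("top",*c,.04) for c in [(50,38),(648,44),(651,376),(40,370)]]
print("hob c",np.mean(C,0),"len",[np.linalg.norm(C[i]-C[i-1]) for i in range(4)]);print(np.array(C))
y=(C[0]+C[3]-C[1]-C[2]);print("hob yaw",np.arctan2(-y[0],y[1]), "x edge",np.arctan2(*(C[0]+C[1]-C[2]-C[3])[[1,0]]))
for nm,cam,pts,z in[("skirt","top",[(555,208)],.046),("dot","top",[(554,129)],.04),("bar","top",[(590,182),(523,232)],.078),("handle","top",[(143,170),(274,222)],.196),("handleS","side",[(508,90),(606,168)],.194),("barS","side",[(163,153),(252,147)],.078),("lidc","top",[(212,202)],.145),("lidS","side",[(557,195)],.143)]:
    P=np.array([crop(cam,*p,z) for p in pts]);m=P.mean(0);d=P[0]-P[-1]
    print(nm,m,"len",np.linalg.norm(d),"ang",np.arctan2(d[1],d[0]))
E
```

```text
hob c [0.5222 0.0435 0.04  ] len [np.float64(0.21637195960984604), np.float64(0.393588359635742), np.float64(0.21671434327117234), np.float64(0.39486095277758143)]
[[ 0.6264  0.2423  0.04  ]
 [ 0.6345 -0.1512  0.04  ]
 [ 0.4178 -0.1559  0.04  ]
 [ 0.41    0.2389  0.04  ]]
hob yaw 0.020161066101479528 x edge 0.018825074063437
skirt [ 0.5243 -0.0912  0.046 ] len 0.0 ang 0.0
dot [ 0.5764 -0.0902  0.04  ] len 0.0 ang 0.0
bar [ 0.523  -0.0887  0.078 ] len 0.05338902383502978 ang -0.9043306616599744
handle [0.516  0.1254 0.196 ] len 0.08162145405199236 ang 1.2235911539737954
handleS [0.5178 0.13   0.194 ] len 0.0756624610993089 ang -1.9271771443205887
barS [ 0.5249 -0.0892  0.078 ] len 0.05189895940703913 ang -0.9420205336497951
lidc [0.5156 0.1261 0.145 ] len 0.0 ang 0.0
lidS [0.5141 0.1313 0.143 ] len 0.0 ang 0.0
```

```bash
cat >> h.py <<'E'
from scipy.spatial.transform import Rotation as Ro
def plan(pos,ya):
    """full move to tcp pos, closing line at yaw ya, tool down: fractions in tool axes"""
    s=ctrl.sense();R=np.array(s["tcp_rot"]);c,n=np.cos(ya),np.sin(ya)
    T=np.array([[-n,c,0],[c,n,0],[0,0,-1.]])
    sh=R.T@(np.array(pos)-s["tool_pos"])/.2; rv=Ro.from_matrix(R.T@T).as_rotvec()/(np.pi/4)
    print("t",s["t"],"pos",np.round(s["tool_pos"],4),"ya",round(np.arctan2(R[1,1],R[0,1]),3),"tilt z",np.round(R[:,2],4),"q",np.round(s["joints"],2),"F",np.round(s["force"],1),"M",np.round(s["moment"],2),"w",s["gripper_width"],s["finger_force"])
    print("shift",np.round(sh,3),"turn",np.round(rv,3))
E
python3 - <<'E'
from h import *
for n,p in[("mustard",(349,229,.1)),("spice",(352,192,.106)),("salt",(172,180,.09)),("honey",(159,250,.084))]: print(n,np.round(ray("top",*p),3))
plan((.524,-.0905,.405),.65)
E
```

```text
mustard [ 0.486 -0.237  0.1  ]
spice [ 0.601 -0.244  0.106]
salt [0.624 0.323 0.09 ]
honey [0.403 0.353 0.084]
t 0.1 pos [0.2354 0.6056 0.4036] ya 1.2 tilt z [-9.0e-04 -2.2e-03 -1.0e+00] q [-1.23  0.62 -0.01  1.42  0.01  1.1  -0.04] F [-0.1  0.6 -0.3] M [-0.   -0.05 -0.01] w 0.085042597026181 0.0
shift [-2.606 -2.721 -0.   ] turn [-0.003  0.001  0.7  ]
```

Emit:
{"api": "send_rows", "payload": {"targets": [-0.1, -0.1, -0.05, 0, 0, 0, -0.25, -0.25, -0.1, 0, 0, 0, -0.4, -0.4, -0.1, 0, 0, 0, -0.55, -0.55, -0.1, 0, 0, 0, -0.7, -0.7, -0.1, 0, 0, 0, -0.8, -0.8, -0.1, 0, 0, 0, -0.9, -0.95, -0.1, 0, 0, 0], "grip": 1}}

```text
t: 0.8
tool_pos: [0.3351, 0.3625, 0.4245]
tcp_rot: [[-0.932, 0.363, 0.0], [0.363, 0.932, 0.0], [-0.0, 0.0, -1.0]]
force: [0.8, 0.7, -0.6]
gripper_width: 0.0855
finger_force: 0.0
```

Emit:
{"api": "send_rows", "payload": {"targets": [-0.15, -0.15, 0, 0, 0, 0, -0.3, -0.3, 0, 0, 0, 0, -0.45, -0.45, 0, 0, 0, 0, -0.6, -0.6, 0, 0, 0, 0, -0.75, -0.75, 0, 0, 0, 0, -0.85, -0.85, 0, 0, 0, 0, -0.9, -0.95, 0, 0, 0, 0]}}

```text
t: 1.5
tool_pos: [0.4343, 0.1189, 0.4245]
tcp_rot: [[-0.931, 0.365, 0.0], [0.365, 0.931, -0.001], [-0.001, -0.001, -1.0]]
force: [0.2, -0.7, -0.3]
gripper_width: 0.0854
finger_force: 0.0
```

```bash
python3 -c "
from h import *
plan((.524,-.0905,.405),.65)"
```

```text
t 1.5 pos [0.4343 0.1189 0.4245] ya 1.197 tilt z [ 4.e-04 -8.e-04 -1.e+00] q [-0.4   0.28  0.1   1.94 -0.04  0.92  0.92] F [ 0.2 -0.7 -0.3] M [ 0.04 -0.06  0.  ] w 0.08544019383276005 0.0
shift [-0.8   -0.811  0.098] turn [-0.     0.001  0.696]
```

Emit:
{"api": "send_rows", "payload": {"targets": [-0.15, -0.15, 0, 0, 0, 0.12, -0.3, -0.3, 0, 0, 0, 0.25, -0.45, -0.45, 0, 0, 0, 0.4, -0.6, -0.6, 0, 0, 0, 0.55, -0.75, -0.75, 0, 0, 0, 0.65, -0.8, -0.81, 0.1, 0, 0, 0.7, -0.8, -0.81, 0.1, 0, 0, 0.7, -0.8, -0.81, 0.1, 0, 0, 0.7, -0.8, -0.81, 0.1, 0, 0, 0.7]}}

```text
t: 2.4
tool_pos: [0.5238, -0.0862, 0.4051]
tcp_rot: [[-0.608, 0.794, 0.0], [0.794, 0.608, 0.001], [0.001, 0.001, -1.0]]
force: [-0.0, 0.1, -0.2]
gripper_width: 0.0856
finger_force: 0.0
```

```bash
python3 -c "
from h import *
import cv2
plan((.524,-.0905,.224),.65)
a=ctrl.snapshot('side')[60:230,130:310];cv2.imwrite('pics/s1.png',cv2.cvtColor(cv2.resize(a,None,fx=3.3,fy=3.3,interpolation=cv2.INTER_CUBIC),cv2.COLOR_RGB2BGR))"
```

```text
t 2.4 pos [ 0.5238 -0.0862  0.4051] ya 0.653 tilt z [ 2.0e-04  1.2e-03 -1.0e+00] q [-0.07  0.44  0.29  1.77 -0.15  0.95  0.93] F [-0.   0.1 -0.2] M [-0.    0.02  0.01] w 0.08555803651127732 0.0
shift [-0.019 -0.013  0.905] turn [ 0.001 -0.001  0.004]
```

View pics/s1.png

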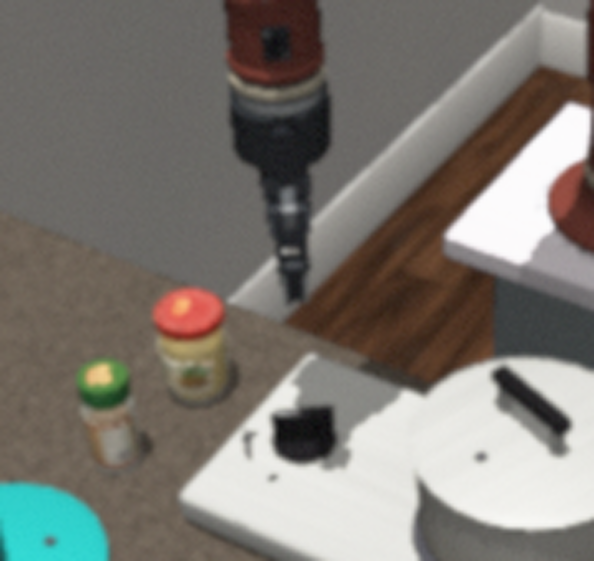

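The gripper hangs over the switch (crop about (305,420)), with its fingers spanning across the bar. I'll descend and grip.

Emit:
{"api": "send_rows", "payload": {"targets": [-0.02, -0.01, 0.15, 0, 0, 0, -0.02, -0.01, 0.3, 0, 0, 0, -0.02, -0.01, 0.45, 0, 0, 0, -0.02, -0.01, 0.6, 0, 0, 0, -0.02, -0.01, 0.7, 0, 0, 0, -0.02, -0.01, 0.8, 0, 0, 0, -0.02, -0.01, 0.87, 0, 0, 0, -0.02, -0.01, 0.9, 0, 0, 0, -0.02, -0.01, 0.9, 0, 0, 0, -0.02, -0.01, 0.9, 0, 0, 0]}}

```text
t: 3.45
tool_pos: [0.5251, -0.0918, 0.2256]
tcp_rot: [[-0.606, 0.795, 0.002], [0.795, 0.606, -0.0], [-0.001, 0.001, -1.0]]
force: [-0.3, 0.1, 0.5]
gripper_width: 0.0855
finger_force: 0.0
```

Emit:
{"api": "send_rows", "payload": {"targets": [0, 0, 0, 0, 0, 0, 0, 0, 0, 0, 0, 0, 0, 0, 0, 0, 0, 0, 0, 0, 0, 0, 0, 0, 0, 0, 0, 0, 0, 0, 0, 0, 0, 0, 0, 0, 0, 0, 0, 0, 0, 0, 0, 0, 0, 0, 0, 0, 0, 0, 0, 0, 0, 0, 0, 0, 0, 0, 0, 0], "grip": -1}}

```text
t: 4.45
tool_pos: [0.5247, -0.0922, 0.2249]
tcp_rot: [[-0.605, 0.796, 0.0], [0.796, 0.605, 0.0], [-0.0, 0.0, -1.0]]
force: [-1.4, 0.8, 6.1]
gripper_width: 0.0128
finger_force: 59.2
```

```bash
python3 -c "
from h import *
plan((.524,-.0905,.224),.65+.98)"
```

```text
t 4.45 pos [ 0.5247 -0.0922  0.2249] ya 0.65 tilt z [ 3.e-04  0.e+00 -1.e+00] q [ 0.01  0.7   0.2   1.94 -0.25  0.53  1.03] F [-1.4  0.8  6.1] M [ 0.14  0.18 -0.07] w 0.012847591115344495 59.166170954704285
shift [0.009 0.002 0.005] turn [ 0.     0.    -1.248]
```

Emit:
{"api": "send_rows", "payload": {"targets": [0, 0, 0, 0, 0, -0.08, 0, 0, 0, 0, 0, -0.16, 0, 0, 0, 0, 0, -0.24, 0, 0, 0, 0, 0, -0.32, 0, 0, 0, 0, 0, -0.4, 0, 0, 0, 0, 0, -0.48, 0, 0, 0, 0, 0, -0.56, 0, 0, 0, 0, 0, -0.64, 0, 0, 0, 0, 0, -0.72, 0, 0, 0, 0, 0, -0.8, 0, 0, 0, 0, 0, -0.88, 0, 0, 0, 0, 0, -0.95, 0, 0, 0, 0, 0, -1, 0, 0, 0, 0, 0, -1]}}

```text
t: 5.85
tool_pos: [0.5258, -0.0901, 0.225]
tcp_rot: [[-0.991, 0.131, 0.003], [0.131, 0.991, 0.003], [-0.003, 0.003, -1.0]]
force: [1.7, 5.8, 3.4]
gripper_width: 0.0129
finger_force: 59.2
```

Emit:
{"api": "send_rows", "payload": {"targets": [0, 0, 0, 0, 0, -0.06, 0, 0, 0, 0, 0, -0.12, 0, 0, 0, 0, 0, -0.16, 0, 0, 0, 0, 0, -0.2, 0, 0, 0, 0, 0, -0.22, 0, 0, 0, 0, 0, -0.22, 0, 0, 0, 0, 0, -0.22]}}

```text
t: 6.55
tool_pos: [0.5258, -0.0896, 0.225]
tcp_rot: [[-0.999, -0.038, 0.003], [-0.038, 0.999, 0.004], [-0.003, 0.004, -1.0]]
force: [2.5, 6.4, 3.9]
gripper_width: 0.0128
finger_force: 59.5
```

```bash
python3 -c "
from h import *
plan((.524,-.0905,.224),.65+.98)
import cv2
a=ctrl.snapshot('side')[150:240,180:310];cv2.imwrite('pics/s2.png',cv2.cvtColor(cv2.resize(a,None,fx=5,fy=5,interpolation=cv2.INTER_CUBIC),cv2.COLOR_RGB2BGR))"
```

```text
t 6.55 pos [ 0.5258 -0.0896  0.225 ] ya 1.608 tilt z [ 0.0033  0.0041 -1.    ] q [ 0.17  0.69 -0.07  1.94  0.08  0.52  1.66] F [2.5 6.4 3.9] M [ 1.24 -0.36 -0.48] w 0.012847365689728137 59.52575504779816
shift [ 0.009 -0.004  0.005] turn [ 0.005  0.004 -0.028]
```

The moment of −0.48 N m against 0.08 N m of friction says the switch is on its off stop. I'll release and rise.

Emit:
{"api": "send_rows", "payload": {"targets": [0, 0, 0, 0, 0, 0, 0, 0, 0, 0, 0, 0, 0, 0, 0, 0, 0, 0, 0, 0, 0, 0, 0, 0, 0, 0, 0, 0, 0, 0, 0, 0, 0, 0, 0, 0, 0, 0, 0, 0, 0, 0, 0, 0, 0, 0, 0, 0], "grip": 1}}

```text
t: 7.4
tool_pos: [0.5246, -0.0922, 0.2247]
tcp_rot: [[-0.999, -0.038, -0.0], [-0.038, 0.999, -0.0], [0.0, -0.0, -1.0]]
force: [0.2, 1.0, -0.3]
gripper_width: 0.0853
finger_force: 0.0
```

Emit:
{"api": "send_rows", "payload": {"targets": [0, 0, -0.1, 0, 0, 0, 0, 0, -0.25, 0, 0, 0, 0, 0, -0.4, 0, 0, 0, 0, 0, -0.6, 0, 0, 0, 0, 0, -0.8, 0, 0, 0, 0, 0, -0.95, 0, 0, 0, 0, 0, -1, 0, 0, 0, 0, 0, -1, 0, 0, 0]}}

```text
t: 8.2
tool_pos: [0.5247, -0.0921, 0.4259]
tcp_rot: [[-0.999, -0.038, 0.003], [-0.038, 0.999, -0.001], [-0.003, -0.001, -1.0]]
force: [0.7, 0.8, 0.2]
gripper_width: 0.0855
finger_force: 0.0
```

```bash
python3 -c "
from h import *
plan((.517,.128,.425),-.35)
import cv2
a=ctrl.snapshot('side')[150:240,180:310];cv2.imwrite('pics/s3.png',cv2.cvtColor(cv2.resize(a,None,fx=5,fy=5,interpolation=cv2.INTER_CUBIC),cv2.COLOR_RGB2BGR))"
```

```text
t 8.2 pos [ 0.5247 -0.0921  0.4259] ya 1.608 tilt z [ 3.e-03 -5.e-04 -1.e+00] q [ 0.19  0.41 -0.09  1.73  0.04  1.    1.7 ] F [0.7 0.8 0.2] M [0.04 0.03 0.02] w 0.08545481842360239 0.0
shift [-0.003  1.101  0.004] turn [0.003 0.003 2.494]
```

View pics/s3.png

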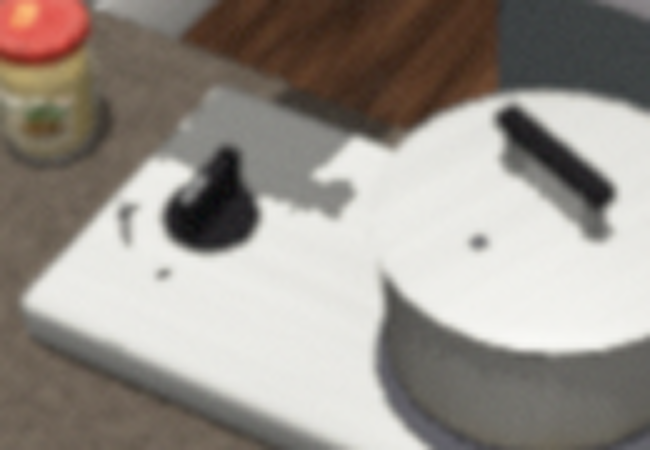

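The switch pointer, with its white line near (195,185), now points at the dot (163,272), so it is off. Next the lid.

Emit:
{"api": "send_rows", "payload": {"targets": [0, 0.15, 0, 0, 0, 0.12, 0, 0.3, 0, 0, 0, 0.24, 0, 0.45, 0, 0, 0, 0.36, 0, 0.6, 0, 0, 0, 0.5, 0, 0.75, 0, 0, 0, 0.62, 0, 0.9, 0, 0, 0, 0.75, 0, 1, 0, 0, 0, 0.87, 0, 1, 0, 0, 0, 1, 0, 1, 0, 0, 0, 1]}}

```text
t: 9.15
tool_pos: [0.5165, 0.1086, 0.4222]
tcp_rot: [[-0.735, 0.678, -0.005], [0.678, 0.735, -0.002], [0.003, -0.005, -1.0]]
force: [0.0, -0.1, -1.2]
gripper_width: 0.0856
finger_force: 0.0
```

Emit:
{"api": "send_rows", "payload": {"targets": [0, 0, 0, 0, 0, 0.12, 0, 0, 0, 0, 0, 0.24, 0, 0, 0, 0, 0, 0.36, 0, 0, 0, 0, 0, 0.5, 0, 0, 0, 0, 0, 0.62, 0, 0, 0, 0, 0, 0.75, 0, 0, 0, 0, 0, 0.87, 0, 0, 0, 0, 0, 1, 0, 0, 0, 0, 0, 1]}}

```text
t: 10.05
tool_pos: [0.5169, 0.1069, 0.4233]
tcp_rot: [[-0.038, 0.999, -0.003], [0.999, 0.038, -0.002], [-0.002, -0.003, -1.0]]
force: [0.6, 0.4, 0.1]
gripper_width: 0.0852
finger_force: 0.0
```

```bash
python3 -c "
from h import *
plan((.517,.128,.425),-.35)"
```

```text
t 10.05 pos [0.5169 0.1069 0.4233] ya 0.038 tilt z [-0.0029 -0.0017 -1.    ] q [-0.43  0.41  0.26  1.75 -0.12  0.99 -0.08] F [0.6 0.4 0.1] M [ 0.01 -0.01  0.02] w 0.08522471023623841 0.0
shift [ 0.105  0.004 -0.009] turn [-0.003  0.003  0.494]
```

Emit:
{"api": "send_rows", "payload": {"targets": [0.05, 0, 0, 0, 0, 0.12, 0.1, 0, 0, 0, 0, 0.24, 0.105, 0, 0, 0, 0, 0.36, 0.105, 0, 0, 0, 0, 0.45, 0.105, 0, 0, 0, 0, 0.495, 0.105, 0, 0, 0, 0, 0.495, 0.105, 0, 0, 0, 0, 0.495, 0.105, 0, 0, 0, 0, 0.495]}}

```text
t: 10.85
tool_pos: [0.5163, 0.1284, 0.4244]
tcp_rot: [[0.343, 0.939, -0.001], [0.939, -0.343, -0.0], [-0.0, -0.001, -1.0]]
force: [-0.2, 0.2, 0.2]
gripper_width: 0.0854
finger_force: 0.0
```

```bash
python3 -c "
from h import *
plan((.517,.128,.344),-.35)
import cv2
a=ctrl.snapshot('side')[60:230,200:380];cv2.imwrite('pics/s4.png',cv2.cvtColor(cv2.resize(a,None,fx=3.3,fy=3.3,interpolation=cv2.INTER_CUBIC),cv2.COLOR_RGB2BGR))"
```

```text
t 10.85 pos [0.5163 0.1284 0.4244] ya -0.35 tilt z [-7.e-04 -3.e-04 -1.e+00] q [-0.53  0.43  0.36  1.74 -0.17  1.   -0.46] F [-0.2  0.2  0.2] M [-0.01 -0.02 -0.02] w 0.0853953422633761 0.0
shift [-0.001  0.004  0.402] turn [-0.001  0.001  0.   ]
```

View pics/s4.png

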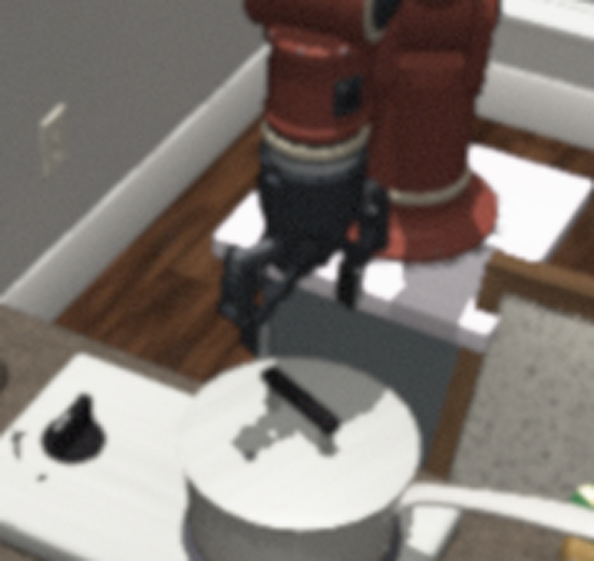

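The open fingertips, at about (253,342) and (348,300), have their midpoint straight above the handle centre (302,402). I'll descend and grip.

Emit:
{"api": "send_rows", "payload": {"targets": [0, 0, 0.1, 0, 0, 0, 0, 0, 0.2, 0, 0, 0, 0, 0, 0.28, 0, 0, 0, 0, 0, 0.35, 0, 0, 0, 0, 0, 0.38, 0, 0, 0, 0, 0, 0.4, 0, 0, 0, 0, 0, 0.4, 0, 0, 0, 0, 0, 0.4, 0, 0, 0]}}

```text
t: 11.7
tool_pos: [0.5166, 0.1287, 0.3453]
tcp_rot: [[0.344, 0.939, 0.001], [0.939, -0.344, 0.0], [0.001, 0.001, -1.0]]
force: [-0.5, -0.0, 0.0]
gripper_width: 0.0855
finger_force: 0.0
```

Emit:
{"api": "send_rows", "payload": {"targets": [0, 0, 0, 0, 0, 0, 0, 0, 0, 0, 0, 0, 0, 0, 0, 0, 0, 0, 0, 0, 0, 0, 0, 0, 0, 0, 0, 0, 0, 0, 0, 0, 0, 0, 0, 0, 0, 0, 0, 0, 0, 0, 0, 0, 0, 0, 0, 0, 0, 0, 0, 0, 0, 0, 0, 0, 0, 0, 0, 0], "grip": -1}}

```text
t: 12.7
tool_pos: [0.5163, 0.1287, 0.3449]
tcp_rot: [[0.344, 0.939, -0.0], [0.939, -0.344, 0.0], [0.0, -0.0, -1.0]]
force: [-1.6, 0.4, 2.7]
gripper_width: 0.0149
finger_force: 59.6
```

```bash
python3 -c "
from h import *
plan((.517,.128,.444),-.35)"
```

```text
t 12.7 pos [0.5163 0.1287 0.3449] ya -0.351 tilt z [-0.e+00  2.e-04 -1.e+00] q [-0.5   0.52  0.33  1.85 -0.22  0.81 -0.41] F [-1.6  0.4  2.7] M [0.07 0.33 0.  ] w 0.014911083077164664 59.55591559410095
shift [-0.002  0.005 -0.495] turn [-0.    -0.    -0.001]
```

Gripped. I'll lift 100 mm, slowly, and then hold.

Emit:
{"api": "send_rows", "payload": {"targets": [0, 0, -0.02, 0, 0, 0, 0, 0, -0.05, 0, 0, 0, 0, 0, -0.08, 0, 0, 0, 0, 0, -0.12, 0, 0, 0, 0, 0, -0.16, 0, 0, 0, 0, 0, -0.2, 0, 0, 0, 0, 0, -0.24, 0, 0, 0, 0, 0, -0.28, 0, 0, 0, 0, 0, -0.32, 0, 0, 0, 0, 0, -0.36, 0, 0, 0, 0, 0, -0.4, 0, 0, 0, 0, 0, -0.44, 0, 0, 0, 0, 0, -0.47, 0, 0, 0, 0, 0, -0.5, 0, 0, 0, 0, 0, -0.52, 0, 0, 0, 0, 0, -0.53, 0, 0, 0, 0, 0, -0.53, 0, 0, 0]}}

```text
t: 14.4
tool_pos: [0.5163, 0.1287, 0.4508]
tcp_rot: [[0.344, 0.939, 0.0], [0.939, -0.344, 0.0], [0.0, 0.0, -1.0]]
force: [-0.2, 0.2, -3.3]
gripper_width: 0.0149
finger_force: 58.6
```

Emit:
{"api": "send_rows", "payload": {"targets": [0, 0, 0, 0, 0, 0, 0, 0, 0, 0, 0, 0, 0, 0, 0, 0, 0, 0, 0, 0, 0, 0, 0, 0, 0, 0, 0, 0, 0, 0, 0, 0, 0, 0, 0, 0, 0, 0, 0, 0, 0, 0, 0, 0, 0, 0, 0, 0, 0, 0, 0, 0, 0, 0, 0, 0, 0, 0, 0, 0, 0, 0, 0, 0, 0, 0, 0, 0, 0, 0, 0, 0, 0, 0, 0, 0, 0, 0, 0, 0, 0, 0, 0, 0, 0, 0, 0, 0, 0, 0, 0, 0, 0, 0, 0, 0, 0, 0, 0, 0, 0, 0, 0, 0, 0, 0, 0, 0, 0, 0, 0, 0, 0, 0, 0, 0, 0, 0, 0, 0]}}

```text
t: 16.4
tool_pos: [0.5163, 0.1287, 0.4507]
tcp_rot: [[0.344, 0.939, -0.0], [0.939, -0.344, -0.0], [-0.0, -0.0, -1.0]]
force: [0.5, 0.1, -3.4]
gripper_width: 0.0149
finger_force: 58.6
```

```bash
python3 -c "
from h import *
plan((.517,.128,.444),-.35)
import cv2
a=ctrl.snapshot('side')[80:280,180:400];cv2.imwrite('pics/s5.png',cv2.cvtColor(cv2.resize(a,None,fx=3,fy=3,interpolation=cv2.INTER_CUBIC),cv2.COLOR_RGB2BGR))"
```

```text
t 16.4 pos [0.5163 0.1287 0.4507] ya -0.351 tilt z [-1.e-04 -0.e+00 -1.e+00] q [-0.54  0.4   0.37  1.7  -0.16  1.07 -0.47] F [ 0.5  0.1 -3.4] M [-0.01 -0.    0.03] w 0.01486984394756126 58.622660636901855
shift [-0.002  0.004  0.034] turn [-0.     0.    -0.001]
```

View pics/s5.png

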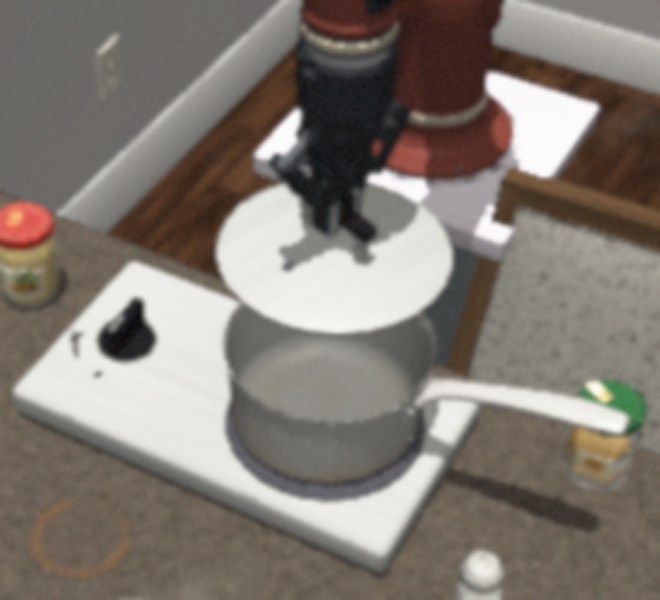

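The lid (centre about (335,255)) is held level, about 10 cm above the pan mouth (centre about (330,355)). The pan has not moved and the switch still points at the dot. Handing in.

```bash
python3 -c "
from rig import ctrl
print(ctrl.close_job())"
```

```text
the job is handed in; nothing more can be done
None
```

I turned the switch to off, then lifted the lid level and held it still about 10 cm above the pan's rim for over two seconds; I handed the job in at about 16 s with the lid still held, but no verdict was returned.

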